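# Charge a grinding jar through a spring-return slide gate

## Task

Charge the grinding jar: with the slide of the loading stand shut, pick up the charging pan and tip all six steel balls into the hopper, then stand the empty pan back on the worktop. After that pull the slide out by its tab until its pointer is at the line on the index strip, so that the balls drop into the jar, and finish still holding the slide there, because its springs shut it as soon as you let go. Leave the beaker and the petri dishes standing where they are.

Things in the scene. Friction and masses are not known exactly. Their poses are not given: they have to be found in the camera images.
- stand: The loading stand, fixed to the worktop: grey 150 x 140 mm base, four posts, aluminium deck (134 x 128 mm, top at z = 98 mm) and on it a round steel hopper. Origin on the worktop under the common axis of hopper, throat and outlet; z up; its front is -x, where the slide's tab sticks out. The jar stands inside it, under the outlet
- hopper_mouth (a point): centre of the hopper's rim plane, 160 mm above the worktop, axes as the stand's. The hopper is a round funnel, 112 mm wide inside at the rim (122 outside); it narrows to a 48 mm throat, closed at 90 mm above the worktop by the slide's plate. Behind it a long wall shelf juts out to world x = 0.71, its underside 315 mm above the worktop
- gate (a joint): the slide under the hopper, m: 0 is shut, it grows as the slide is pulled out along the stand's -x, end stop at 0.078. At 0.054 its 50 mm port lies under the throat and the pointer is at the line; farther out the throat closes again. Springs pull it shut with 4 N at 0, 9 N at the line: let go, it snaps shut. Little friction
- tab (a point): centre of the grip on the slide's upright pull tab, moves with the slide: black plastic 12 mm thick (stand's x), 42 mm wide (y), 36 mm high, centre 152 mm above the worktop; below it 8 mm steel down to the slide's plate (top at 90 mm). When shut it is 118 mm in front of the hopper's axis, 50 mm clear of its rim and of the deck
- pointer (a point): tip of the pointer, a small dark tooth at the right (-y) end of the slide's 118 mm wide crosshead, in line with the tab, moves with the slide: 66 mm right of the stand's middle, 90 mm above the worktop
- open_line (a point): inner end of the dark line engraved across the aluminium index strip, which runs along the right of the slide and is fixed to the stand: 172 mm in front of the hopper's axis, 66 mm right of it, 90 mm above the worktop. The pointer is at the line when it is as far in front (54 mm from shut)
- jar: the grinding jar, a thick steel cup 88 mm wide and 58 mm high, inside 74 mm wide, floor 8 mm thick; it stands in a low seat ring on the stand's base right under the outlet and stays there. Origin at the centre of its underside
- pan: the charging pan, loose, sheet steel, 0.24 to 0.39 kg: floor 80 x 70 mm, back wall (x = -55 mm) and side walls 30 mm high, 3 mm thick; in front (+x) a 15 degree ramp, 58 mm long, up to an open lip as wide as the pan, x = +81 mm. A bridge handle crosses it from side to side. Origin on its underside, z up. The balls roll out over the lip when it is tipped nose down by 35 degrees or more
- pan_grip (a point): centre of the black grip bar of the pan's handle: 12 mm thick (pan's x), 76 mm long (y), 24 mm high (48 to 72 mm over the pan's underside), at pan x = -15 mm. The balls below it reach up to 21 mm
- pan_lip (a point): middle of the pouring lip's upper edge, at x = +81 mm, z = 18 mm in the pan's frame
- beaker: an empty beaker, 61 mm wide and 70 mm high, a bystander at the right; origin at the centre of its underside
- petri_stack: a stack of petri dishes, 62 mm wide and 65 mm high, a bystander at the left; origin at the centre of its underside
- ball_1_center (a point): centre of one of the six steel grinding balls, 18 mm across, 24 g, polished (slippery), all in the pan at the start
- ball_2_center (a point): centre of one of the six steel grinding balls, 18 mm across, 24 g, polished (slippery), all in the pan at the start
- ball_3_center (a point): centre of one of the six steel grinding balls, 18 mm across, 24 g, polished (slippery), all in the pan at the start
- ball_4_center (a point): centre of one of the six steel grinding balls, 18 mm across, 24 g, polished (slippery), all in the pan at the start
- ball_5_center (a point): centre of one of the six steel grinding balls, 18 mm across, 24 g, polished (slippery), all in the pan at the start
- ball_6_center (a point): centre of one of the six steel grinding balls, 18 mm across, 24 g, polished (slippery), all in the pan at the start
Things that resemble listed ones, but are neither listed nor needed, are in the scene too. What is shaped like the pan but orange is not meant.

How it is judged (in metres and radians):
On the way, in this order (a step that is already met when the one before it is completed fails the run):
1. all six balls lie in the hopper, the slide is shut (value of joint gate below 0.006 m and horizontal distance between each of ball_1_center, ball_2_center, ball_3_center, ball_4_center, ball_5_center, ball_6_center and hopper_mouth below 0.058 m and z of ball_1_center in the frame of stand between 0.092 and 0.162 m and z of ball_2_center in the frame of stand between 0.092 and 0.162 m and z of ball_3_center in the frame of stand between 0.092 and 0.162 m and z of ball_4_center in the frame of stand between 0.092 and 0.162 m and z of ball_5_center in the frame of stand between 0.092 and 0.162 m and z of ball_6_center in the frame of stand between 0.092 and 0.162 m), for 0.2 s.
2. the empty pan stands upright on the worktop, let go, with the balls still in the hopper and the slide shut (all of step 1 and height (world z) of pan below 0.008 m and angle between pan's own z axis and vertical below 0.12 rad and contact force between pan and the arm below 0.2 N and contact force between pan and the fingers below 0.2 N and contact force between pan and gate below 0.2 N), for 0.2 s.
At the end, for the whole second after the job is handed in: The fingers hold the slide (over 3 N on it) with its pointer within 5 mm of the line; all six balls are in the jar, which still stands in its seat under the outlet (within 15 mm); the pan stands upright on the worktop, touched by neither the robot nor the slide (value of joint gate between 0.049 and 0.059 m and contact force between the fingers and gate above 3 N and horizontal distance between jar and stand below 0.015 m and height (world z) of pan below 0.008 m and angle between pan's own z axis and vertical below 0.12 rad and contact force between pan and the arm below 0.2 N and contact force between pan and the fingers below 0.2 N and contact force between pan and gate below 0.2 N and horizontal distance between each of ball_1_center, ball_2_center, ball_3_center, ball_4_center, ball_5_center, ball_6_center and jar below 0.038 m and z of ball_1_center in the frame of jar between 0.004 and 0.056 m and z of ball_2_center in the frame of jar between 0.004 and 0.056 m and z of ball_3_center in the frame of jar between 0.004 and 0.056 m and z of ball_4_center in the frame of jar between 0.004 and 0.056 m and z of ball_5_center in the frame of jar between 0.004 and 0.056 m and z of ball_6_center in the frame of jar between 0.004 and 0.056 m); the arm keeps its last pose, push and grip.
It fails at once if the beaker or the petri dishes are pushed more than 30 mm or knocked over (distance of any of beaker, petri_stack from where it was at the start of the episode above 0.03 m or angle between any of beaker, petri_stack's own z axis and vertical above 0.4 rad).
It also fails if it takes over 67 s, if anything falls off the work surface, if the arm or the gripper's body presses on something with over 40 N, if the wrist force passes 120 N, or if a joint passes its speed limit or range.

## Robot

A 6-joint arm with a two-finger parallel gripper is mounted at the origin on a cart in front of the work surface, level with it; the furniture and walls round the work are solid. World frame = base frame: x ahead of the robot, y to its left, z up, the work surface at z = 0. Lengths are in m, angles in degrees, forces in N, time in s.
With the tool pointing down it reaches from about 0.35 to 0.875 m from the base axis. Payload 4.2 kg.
Tool frame: the origin (TCP) lies at the very end of the fingers, on their centre line; the grasp point (between the pads) lies 19 mm behind it; z points along the fingers, y is the line along which they close (so a half turn about z gives the same grasp; the last joint's range is limited). The gripper opens to 87 mm and grips with 3 to 60 N. Pads are 19 mm wide; open, the fingers measure 117 mm over their backs; the gripper's body (75 mm by 190 mm) begins 51 mm behind the grasp point.
Start: joints at [-61.444, 22.042, 0.453, 0, -68.411, -14.817], TCP at [0.148, -0.607, 0.223] pointing down, gripper open.
Joint ranges: [-179.83, 179.83], [-69.29, 118.12], [-61.27, 80.66], [-181.25, 117.63], [-171.15, -9.14], [-177.46, 177.46]. Speed limits (degrees/s): [159.86, 159.86, 180, 180, 180, 180].

## Interface

Orientations are given as a 3x3 rotation matrix whose columns are the frame's x, y, z axes.
In Python, from station import monitor, cams, ticket gives the robot as it stands.
- The arm moves only by the tool drive_tool, never from a script. Its argument "moves" is a list of rows, each an object with "delta_pos": the shift along the tool's x, y, z in mm, a list of three; "turn": the turn about the tool's z in rad; "claw": the opening, from 0 (shut) to 1 (fully open). A call has 1 to 12 rows; each row shifts and turns the commanded pose from where the row before left it, along the tool's axes as they then stand; what a row does not reach is not made up. A row lasts 1/8 s, in which the tool goes at most 62.5 mm and 10.7 degrees, less where a joint would pass 70% of its speed; a pose out of reach is approached as far as the arm can. A call is refused whole if a number of a shift passes 62.5 or a number of a turn 0.188, either way. A call with a gripper value outside its range is refused whole. The fingers move at their own pace and stop on an object; the grip force is fixed at half the most. Time passes only in rows, so rows that do not move let the fingers close. It gives the time, the measured TCP pose, the force, the opening and the grip force at its end, in the units of the state.
- monitor.sense(): the state, without advancing time (a new reading comes with each control period).
- cams.capture(name): name is "scene" or "side" or "wrist"; returns a dict with "color" (420x560x3 uint8, red, green, blue), "range_z" (420x560 float32, m along the optical axis (not along the pixel's ray), 0 where there is no reading), "vertical_fov" (degrees; the focal length in pixels is half the picture's height over the tangent of half this angle, whatever the lens; pixels are square), "cx", "cy" (the principal point, pixels), "dist" ([k1, k2, p1, p2, k3] as OpenCV has them; the pictures are not rectified), "extrinsics" (4x4, takes a point from camera to world coordinates). Camera axes: x right, y down, z forward; pixel columns grow to the right and rows downward; lengths in m; the calibration is good to about 2 mm. A picture is of the moment at which its call begins.
- ticket.finish_job(): hands the job in; it is judged then, once.
The state is a dict: "time_s": time; "joints": joint angles; "joint_velocities": joint speeds; "effort": joint torques, N m; "tcp_pos": TCP position; "ee_rot": TCP orientation; "wrist_force": force on the tool from outside, world axes, zero at the start; "moment": the same for the moment, N m; "gripper_width": opening from 0.0 (shut) to 1.0 (fully open); "gripper_force": force on a finger pad.
Only numpy, scipy, OpenCV 4.12 (cv2) and the standard library are available. Lean on these libraries where they do the work, as an engineer would, in place of code of your own. Each camera call takes 0.05 s, during which the arm holds its last target. There are 200 camera calls.

## Working session

There is one attempt and no reset: what is moved stays moved. The work goes in short steps, Python scripts to look and compute and a tool call to move; the robot and the scene stay as the last step left them, time stands still between calls to the robot, and variables do not carry over. Pictures are saved under pics/ and viewed, at most 10 in all, crops included, and the job is handed in when it is done.

Besides the shell and the picture viewer there is one more tool, called by a JSON object that holds its "api" and its "payload", one argument or row to a line. drive_tool: Moves the arm, as the interface text tells. Its arguments: {"type":"object","properties":{"moves":{"type":"array","items":{"type":"object","properties":{"delta_pos":{"type":"array","items":{"type":"number"}},"turn":{"type":"number"},"claw":{"type":"number"}}}}},"required":["moves"]}

```bash
mkdir -p pics; cat > h.py <<'E'
import numpy as np,cv2,pickle
def snap(n,tag):
    from station import cams
    d=cams.capture(n); pickle.dump(d,open(f'pics/{tag}.pkl','wb')); cv2.imwrite(f'pics/{tag}.png',d['color'][...,::-1]); return d
def load(tag): return pickle.load(open(f'pics/{tag}.pkl','rb'))
def K(d):
    f=210/np.tan(np.radians(d['vertical_fov']/2)); return np.array([[f,0,d['cx']],[0,f,d['cy']],[0,0,1.]])
def cloud(d):
    v,u=np.mgrid[:420,:560]; p=cv2.undistortPoints(np.stack([u,v],-1).reshape(-1,1,2).astype(float),K(d),np.array(d['dist'],float)).reshape(420,560,2)
    z=d['range_z'][...,None]; P=np.concatenate([p*z,z],-1); E=np.array(d['extrinsics']); W=P@E[:3,:3].T+E[:3,3]; W[d['range_z']==0]=np.nan; return W
def ray(d,u,v,h):
    p=cv2.undistortPoints(np.array([[[u,v]]],float),K(d),np.array(d['dist'],float)).ravel(); E=np.array(d['extrinsics']); r=E[:3,:3]@[p[0],p[1],1]; return E[:3,3]+r*(h-E[2,3])/r[2]
def proj(d,pts):
    E=np.linalg.inv(np.array(d['extrinsics'])); pts=np.asarray(pts,float).reshape(-1,3)
    return cv2.projectPoints(pts,cv2.Rodrigues(E[:3,:3])[0],E[:3,3],K(d),np.array(d['dist'],float))[0].reshape(-1,2)
E
python3 - <<'E'
from h import *
a=[snap(n,n+'0') for n in('scene','side')]
for d in a: print(d['vertical_fov'],d['dist'],np.round(d['extrinsics'],2).tolist())
from station import monitor
s=monitor.sense();print(s['ee_rot'],s['tcp_pos'],s['time_s'],s['wrist_force'])
E
```

```text
48.241651284652725 [-0.09665011  0.          0.          0.          0.        ] [[0.51, -0.59, 0.63, -0.44], [-0.86, -0.36, 0.36, -0.33], [0.01, -0.72, -0.69, 1.16], [0.0, 0.0, 0.0, 1.0]]
48.834502336193275 [-0.10297037  0.          0.          0.          0.        ] [[-0.98, -0.12, 0.18, 0.17], [-0.21, 0.49, -0.85, 1.71], [0.01, -0.86, -0.5, 1.02], [0.0, 0.0, 0.0, 1.0]]
[[-9.71417623e-01 -2.37376294e-01 -5.44976605e-04]
 [-2.37376904e-01  9.71415832e-01  1.86711638e-03]
 [ 8.61897363e-05  1.94311461e-03 -9.99998108e-01]] [ 0.14835015 -0.60658667  0.22157572] 0.1 [0.05754385 0.38589057 0.15571332]
```

View pics/scene0.png

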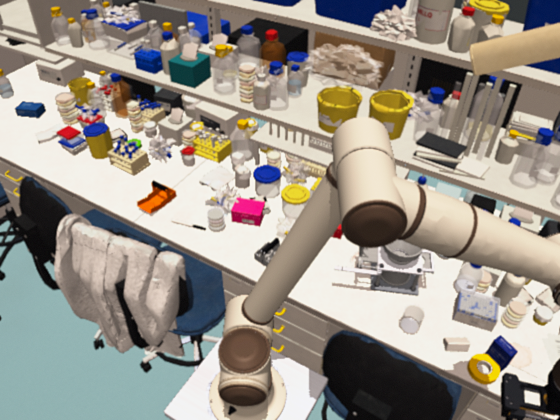

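View pics/side0.png

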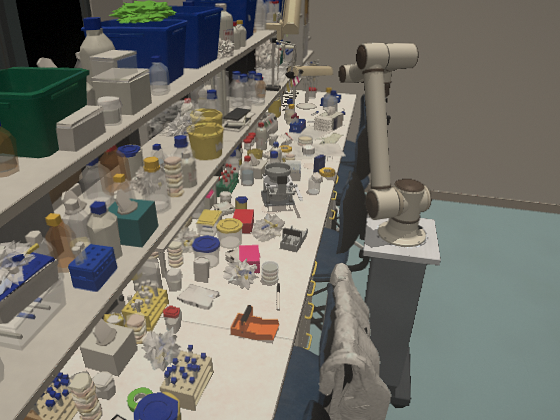

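The scene view shows two pan-shaped things. The grey one is at (267,250) in scene and (293,237) in side. The orange one, at (157,200) and (255,327), is the decoy. The stand is at (400,260) and (279,185). I'll confirm in one enlarged crop.

```bash
python3 - <<'E'
from h import *
a=cv2.imread('pics/scene0.png');b=cv2.imread('pics/side0.png')
A=cv2.resize(a[222:282,235:295],(400,400),interpolation=2);A2=cv2.resize(a[225:305,330:440],(400,291),interpolation=2)
B=cv2.resize(b[210:260,265:325],(400,333),interpolation=2);B2=cv2.resize(b[155:225,250:330],(400,350),interpolation=2)
c=np.zeros((600,800,3),np.uint8)
def put(I,x,y,w,h): c[y:y+h,x:x+w]=cv2.resize(I,(w,h))
put(A,0,0,300,300);put(A2,300,0,412,300);put(B,0,300,360,300);put(B2,360,300,343,300);cv2.imwrite('pics/c1.png',c)
W=cloud(load('scene0'));
for n,(r0,r1,c0,c1) in {'pan':(235,270,250,285),'stand':(230,300,330,440)}.items():
    p=W[r0:r1,c0:c1].reshape(-1,3);p=p[(p[:,2]>.01)&(p[:,2]<.25)];print(n,len(p),p.min(0),p.max(0),np.median(p,0))
W=cloud(load('side0'));
for n,(r0,r1,c0,c1) in {'pan':(220,252,275,312),'stand':(160,215,258,305)}.items():
    p=W[r0:r1,c0:c1].reshape(-1,3);p=p[(p[:,2]>.01)&(p[:,2]<.25)];print(n,len(p),p.min(0),p.max(0),np.median(p,0))
E
```

```text
pan 359 [0.39103825 0.17697163 0.01006139] [0.51656453 0.23624111 0.07822195] [0.42524943 0.1916208  0.03519804]
stand 2814 [ 0.42794349 -0.29863753  0.01000433] [0.72873268 0.05769525 0.16478038] [ 0.53593291 -0.18359255  0.09347355]
pan 509 [0.38412712 0.09054657 0.01018557] [0.51022707 0.24893207 0.08285306] [0.44705519 0.19030446 0.0308731 ]
stand 1579 [ 0.43184355 -0.61386229  0.01000562] [0.73573045 0.1241232  0.17690859] [ 0.56043257 -0.15544712  0.09211448]
```

View pics/c1.png

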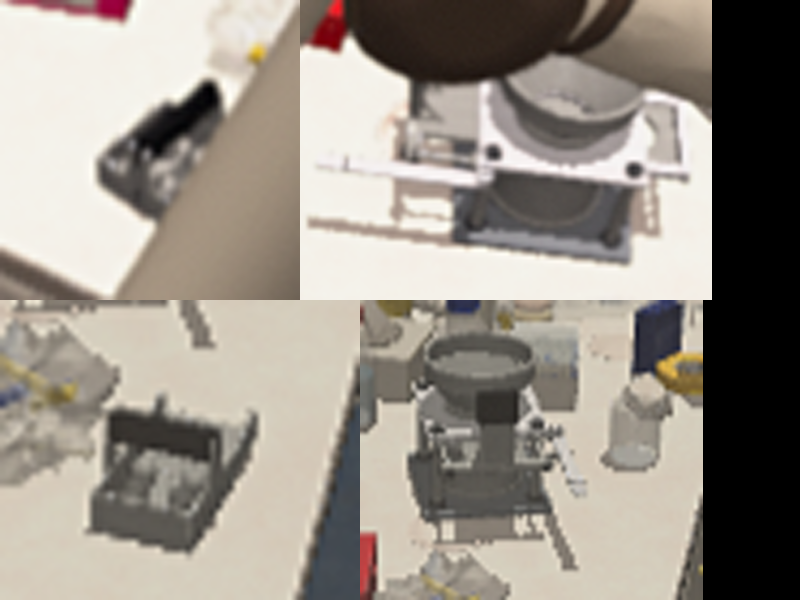

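The crop confirms the grey pan with the balls inside, and the stand with its black tab and strip. The tool can't tilt. My plan is to pinch the grip bar at its two ends, which makes a pivot about the pan's y axis. Then I tip the pan by pushing its lip against the far inside of the hopper while raising it. First I need poses.

```bash
python3 - <<'E'
from h import *
for t,(r0,r1,c0,c1),(s0,s1,s2,s3) in (('scene0',(235,270,250,285),(225,300,325,445)),('side0',(220,252,275,312),(155,225,250,335))):
    d=load(t);W=cloud(d);C=d['color'].astype(int).sum(-1)
    p=W[r0:r1,c0:c1].reshape(-1,3);c=C[r0:r1,c0:c1].ravel()
    m=(p[:,2]>.045)&(p[:,2]<.085)&(c<200);q=p[m];print(t,'bar',m.sum(),q.mean(0)); 
    if m.sum()>5: print(np.linalg.svd(q[:,:2]-q[:,:2].mean(0))[2][0],np.ptp(q@np.r_[np.linalg.svd(q[:,:2]-q[:,:2].mean(0))[2][0],0]))
    m=(p[:,2]>.01)&(p[:,2]<.085);print(cv2.minAreaRect(p[m][:,:2].astype(np.float32)*1000))
    p=W[s0:s1,s2:s3].reshape(-1,3);c=C[s0:s1,s2:s3].ravel()
    box=(p[:,0]>.4)&(p[:,0]<.72)&(p[:,1]>-.33)&(p[:,1]<.07)
    r=p[box&(p[:,2]>.154)&(p[:,2]<.168)];print('rim',len(r),r.min(0),r.max(0))
    if len(r)>8:
        s=np.linalg.lstsq(np.c_[2*r[:,:2],np.ones(len(r))],(r[:,:2]**2).sum(1),rcond=None)[0];print('circ',s[:2],np.sqrt(s[2]+s[0]**2+s[1]**2))
    k=p[box&(p[:,2]>.13)&(p[:,2]<.175)&(c<170)];print('tab',len(k),k.mean(0) if len(k) else '')
    g=p[box&(p[:,2]>.085)&(p[:,2]<.104)].astype(np.float32);print('deck',cv2.minAreaRect(g[:,:2]*1000),len(g))
    g=p[box&(p[:,2]>.006)&(p[:,2]<.03)].astype(np.float32);print('base',cv2.minAreaRect(g[:,:2]*1000),len(g))
d=load('side0')
# strip ends in side crop (360..703,300..600 <- 250..330,155..225)
f=lambda u,v:(250+(u-360)*80/343,155+(v-300)*70/300)
for u,v in((548,440),(580,487)): print(ray(d,*f(u,v),.09))
d=load('scene0');f=lambda u,v:(330+(u-300)*110/412,225+v*80/300)
for u,v in((320,162),(480,180)): print(ray(d,*f(u,v),.09))
E
```

```text
scene0 bar 105 [0.42747567 0.18864647 0.06596646]
[-0.9769155  0.2136261] 0.07738077001121907
((455.06591796875, 198.73004150390625), (58.90555953979492, 123.06658172607422), 80.84827423095703)
rim 100 [ 0.51003018 -0.24712545  0.15428988] [ 0.57209516 -0.14501882  0.16478038]
circ [ 0.57090254 -0.1870925 ] 0.057401797388625234
tab 1 [ 0.51371472 -0.07930071  0.13066809]
deck ((534.3154907226562, -154.352294921875), (115.22042846679688, 302.19677734375), 25.203968048095703) 1472
base ((552.7869873046875, -146.52601623535156), (260.022216796875, 375.3150634765625), 11.871244430541992) 777
side0 bar 89 [0.43251578 0.19712935 0.06245367]
[-0.98609268  0.16619637] 0.07429446003675488
((451.404541015625, 166.8673095703125), (151.69419860839844, 121.44444274902344), 82.57967376708984)
rim 129 [ 0.51259605 -0.24892284  0.15400699] [ 0.63328727 -0.05742492  0.16771954]
circ [ 0.56053044 -0.15897503] 0.07141978146910648
tab 70 [ 0.53015193 -0.06969863  0.15404947]
deck ((565.4705810546875, -167.97755432128906), (143.32223510742188, 367.7720947265625), 29.716602325439453) 362
base ((560.452392578125, -147.224609375), (369.3204650878906, 312.00640869140625), 87.96564483642578) 397
[ 0.48625421 -0.13393427  0.09      ]
[ 0.43557553 -0.03739733  0.09      ]
[ 0.43209469 -0.03702616  0.09      ]
[ 0.48021135 -0.15465579  0.09      ]
```

{"api": "drive_tool", "payload": {
  "moves": [
    {"delta_pos": [-49, 23.5, -13], "claw": 1},
    {"delta_pos": [-49, 23.5, -13], "claw": 1},
    {"delta_pos": [-49, 23.5, -13], "claw": 1},
    {"delta_pos": [-49, 23.5, -13], "claw": 1},
    {"delta_pos": [-49, 23.5, -13], "claw": 1},
    {"delta_pos": [-49, 23.5, -13], "claw": 1}
  ]
}}

```text
invalid input
```

{"api": "drive_tool", "payload": {
  "moves": [
    {"delta_pos": [-17, 52.5, 0], "claw": 1},
    {"delta_pos": [-17, 52.5, 0], "claw": 1},
    {"delta_pos": [-17, 52.5, 0], "claw": 1},
    {"delta_pos": [-17, 52.5, 0], "claw": 1},
    {"delta_pos": [-17, 52.5, 0], "claw": 1},
    {"delta_pos": [-17, 52.5, 0], "claw": 1},
    {"delta_pos": [-17, 52.5, 0], "claw": 1},
    {"delta_pos": [-17, 52.5, 0], "claw": 1},
    {"delta_pos": [-17, 52.5, 0], "claw": 1},
    {"delta_pos": [-17, 52.5, 0], "claw": 1}
  ]
}}

```text
invalid input
```

{"api": "drive_tool", "payload": {
  "moves": [
    {"turn": -0.164, "claw": 1},
    {"turn": -0.164, "claw": 1},
    {"turn": -0.164, "claw": 1},
    {"turn": -0.164, "claw": 1},
    {"turn": -0.164, "claw": 1},
    {"turn": -0.164, "claw": 1},
    {"turn": -0.164, "claw": 1}
  ]
}}

```text
invalid input
```

```bash
python3 - <<'E'
from h import *
from station import monitor
s=monitor.sense();print(np.round(s['ee_rot'],3),s['tcp_pos'],s['time_s'],np.round(s['joints'],1))
d=snap('wrist','w1');e=snap('scene','scene1');print(np.round(d['extrinsics'],3),d['vertical_fov'])
a=d['color'][...,::-1];b=e['color'][...,::-1]
c=np.zeros((600,800,3),np.uint8);c[:420,:560]=a;I=cv2.resize(b[200:310,300:450],(245*2,360),interpolation=2);c[240:600,310:800]=I
cv2.imwrite('pics/c2.png',c)
E
```

```text
[[-0.971 -0.237 -0.001]
 [-0.237  0.971  0.002]
 [ 0.     0.002 -1.   ]] [ 0.14835015 -0.60658667  0.22157572] 0.1 [-61.4  22.1   0.4  -0.  -68.4 -14.8]
[[-0.239  0.932  0.271  0.073]
 [ 0.971  0.229  0.069 -0.625]
 [ 0.003  0.28  -0.96   0.384]
 [ 0.     0.     0.     1.   ]] 68.67456200214767
```

View pics/c2.png

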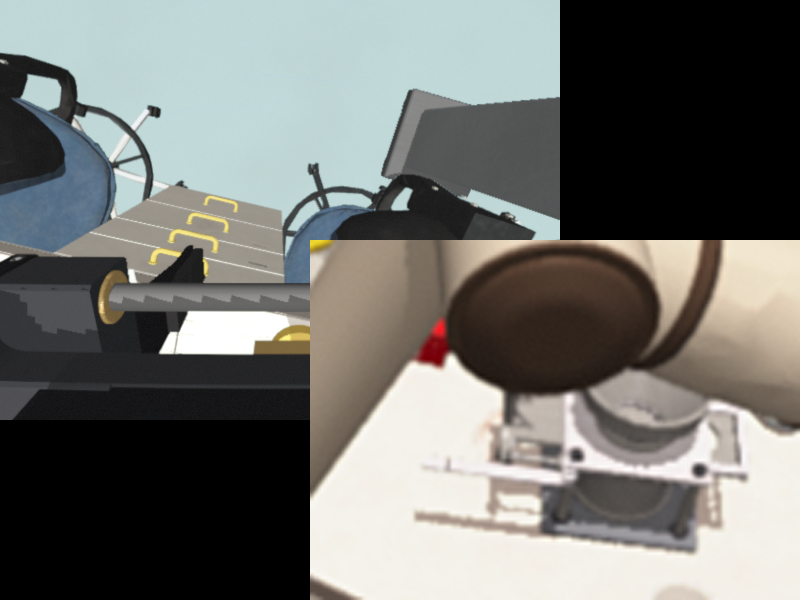

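The moves were refused because every field is needed, so the arm is still at its start and the picture shows only the floor and the gripper.

{"api": "drive_tool", "payload": {
  "moves": [
    {"delta_pos": [-49, 23.5, -13], "turn": 0, "claw": 1},
    {"delta_pos": [-49, 23.5, -13], "turn": 0, "claw": 1},
    {"delta_pos": [-49, 23.5, -13], "turn": 0, "claw": 1},
    {"delta_pos": [-49, 23.5, -13], "turn": 0, "claw": 1},
    {"delta_pos": [-49, 23.5, -13], "turn": 0, "claw": 1},
    {"delta_pos": [-49, 23.5, -13], "turn": 0, "claw": 1}
  ]
}}

```text
time_s: 0.95
tcp_pos: [0.4017, -0.3989, 0.301]
ee_rot: [[-0.971, -0.238, 0.0], [-0.238, 0.971, 0.0], [-0.0, 0.0, -1.0]]
wrist_force: [0.7, -0.1, 0.6]
gripper_width: 1.001
gripper_force: 0.0
```

{"api": "drive_tool", "payload": {
  "moves": [
    {"delta_pos": [-17, 52.5, 0], "turn": 0, "claw": 1},
    {"delta_pos": [-17, 52.5, 0], "turn": 0, "claw": 1},
    {"delta_pos": [-17, 52.5, 0], "turn": 0, "claw": 1},
    {"delta_pos": [-17, 52.5, 0], "turn": 0, "claw": 1},
    {"delta_pos": [-17, 52.5, 0], "turn": 0, "claw": 1}
  ]
}}

```text
time_s: 1.58
tcp_pos: [0.4205, -0.1234, 0.3006]
ee_rot: [[-0.971, -0.237, 0.0], [-0.237, 0.971, 0.0], [-0.0, -0.0, -1.0]]
wrist_force: [0.9, -0.5, 0.9]
gripper_width: 1.008
gripper_force: 0.0
```

```bash
python3 - <<'E'
from h import *
d=snap('wrist','w2')
E
```

{"api": "drive_tool", "payload": {
  "moves": [
    {"delta_pos": [-17, 52.5, 0], "turn": 0, "claw": 1},
    {"delta_pos": [-17, 52.5, 0], "turn": 0, "claw": 1},
    {"delta_pos": [-17, 52.5, 0], "turn": 0, "claw": 1},
    {"delta_pos": [-17, 52.5, 0], "turn": 0, "claw": 1},
    {"delta_pos": [-17, 52.5, 0], "turn": 0, "claw": 1},
    {"delta_pos": [0, 0, 0], "turn": -0.164, "claw": 1},
    {"delta_pos": [0, 0, 0], "turn": -0.164, "claw": 1},
    {"delta_pos": [0, 0, 0], "turn": -0.164, "claw": 1},
    {"delta_pos": [0, 0, 0], "turn": -0.164, "claw": 1},
    {"delta_pos": [0, 0, 0], "turn": -0.164, "claw": 1},
    {"delta_pos": [0, 0, 0], "turn": -0.164, "claw": 1},
    {"delta_pos": [0, 0, 0], "turn": -0.164, "claw": 1}
  ]
}}

```text
time_s: 3.12
tcp_pos: [0.4408, 0.1499, 0.3004]
ee_rot: [[-0.177, -0.984, -0.0], [-0.984, 0.177, -0.0], [0.0, 0.0, -1.0]]
wrist_force: [-0.6, -0.8, -0.2]
gripper_width: 1.001
gripper_force: 0.0
```

```bash
python3 - <<'E'
from h import *
from station import monitor
s=monitor.sense();print(np.round(s['ee_rot'],3),s['tcp_pos'],s['time_s'],np.round(s['joints'],1))
d=snap('wrist','w3');e=load('w2')
c=np.zeros((600,800,3),np.uint8);c[:300,:400]=cv2.resize(d['color'][...,::-1],(400,300));c[:300,400:]=cv2.resize(e['color'][...,::-1],(400,300))
for i,x in enumerate((snap('scene','scene1'),snap('side','side1'))):
    r=(slice(150,300),slice(230,430)) if i==0 else (slice(140,260),slice(230,390)); c[300:,400*i:400*i+400]=cv2.resize(x['color'][...,::-1][r],(400,300),interpolation=2)
cv2.imwrite('pics/c3.png',c)
E
```

```text
[[-0.177 -0.984 -0.   ]
 [-0.984  0.177 -0.   ]
 [ 0.     0.    -1.   ]] [0.44083975 0.14993625 0.30038142] 3.125 [ 38.8   3.3 -12.9  -0.  -73.8 -49. ]
```

View pics/c3.png

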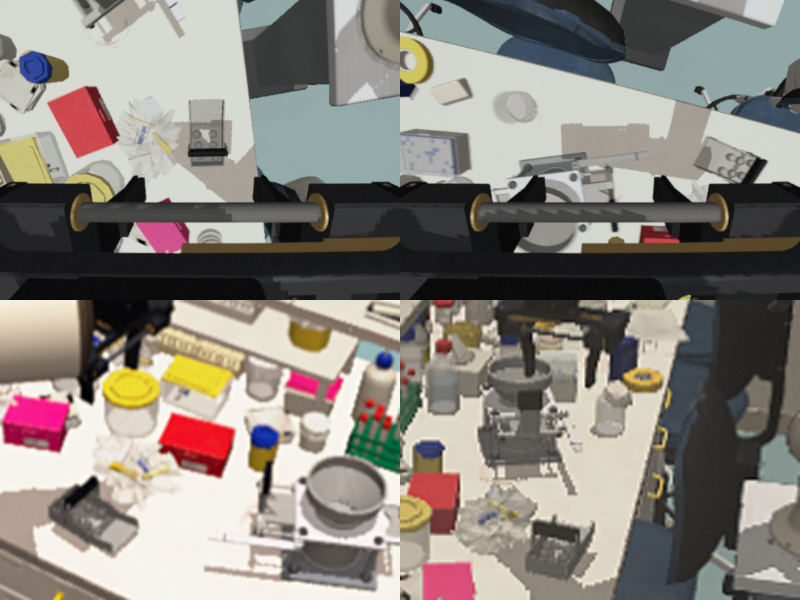

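The wrist view at left shows the pan, full-res about (290,185), with its nose toward the stand, the bar at about (291,214) and the petri stack beyond it. The scene crop now shows the hopper and tab unobstructed. I'll fit these from the clouds.

```bash
python3 - <<'E'
from h import *
def axis(q):
    m=q.mean(0);v=np.linalg.svd(q-m,full_matrices=False)[2][0];t=(q-m)@v;return m,v,t.min(),t.max()
for t in('w3','scene1','side1'):
    d=load(t);W=cloud(d).reshape(-1,3);C=d['color'].reshape(-1,3).astype(int).sum(1)
    near=(abs(W[:,0]-.43)<.09)&(abs(W[:,1]-.17)<.12)
    q=W[near&(W[:,2]>.05)&(W[:,2]<.08)&(C<170)]
    if len(q)>10:
        m,v,a,b=axis(q[:,:2]);mid=m+v*(a+b)/2;print(t,'bar',len(q),m,mid,v,b-a,q[:,2].max())
    q=W[near&(W[:,2]>.01)&(W[:,2]<.09)].astype(np.float32)
    if len(q)>10: print('  all',cv2.minAreaRect(q[:,:2]*1000))
    box=(abs(W[:,0]-.57)<.1)&(abs(W[:,1]+.18)<.15)
    r=W[box&(W[:,2]>.1575)&(W[:,2]<.166)&(np.hypot(W[:,0]-.57,W[:,1]+.187)<.075)][:,:2]
    if len(r)>20:
        from scipy.optimize import least_squares
        s=least_squares(lambda p:np.hypot(*(r-p[:2]).T)-p[2],[.57,-.187,.058],loss='soft_l1',f_scale=.002).x;print('  rim',len(r),s)
    k=W[(abs(W[:,0]-.53)<.05)&(abs(W[:,1]+.075)<.05)&(W[:,2]>.135)&(W[:,2]<.18)&(C<200)]
    if len(k)>5:
        m,v,a,b=axis(k[:,:2]);print('  tab',len(k),m+v*(a+b)/2,v,b-a,k.max(0))
# hopper inner profile from scene1
d=load('scene1');W=cloud(d).reshape(-1,3);R=np.hypot(W[:,0]-.571,W[:,1]+.187)
for r in np.arange(0,.06,.006):
    m=(R>=r)&(R<r+.006)&(W[:,2]>.08)&(W[:,2]<.17);z=W[m,2];print(round(r*1000),len(z),np.round(np.percentile(z,[5,50,95])*1000) if len(z) else '',end='; ')
# petri/beaker candidates: tall blobs
E
```

```text
w3 bar 580 [0.43079496 0.18943905] [0.43054598 0.18947987] [ 0.98682961 -0.16176318] 0.07202392647760796 0.07449429807861319
  all ((459.74578857421875, 153.79214477539062), (150.12347412109375, 140.44598388671875), 82.69200897216797)
scene1 bar 102 [0.42727186 0.18835385] [0.43164609 0.18739197] [-0.97666584  0.21476463] 0.07548988961015343 0.07762065774583671
  all ((458.4642333984375, 169.3349609375), (183.64158630371094, 140.79443359375), 83.85504913330078)
  rim 174 [ 0.57231993 -0.18652929  0.05873673]
  tab 49 [ 0.52693478 -0.07618078] [-0.9288342  -0.37049566] 0.03775673363944218 [ 0.54582485 -0.06781339  0.17358445]
side1 bar 76 [0.43305007 0.19833003] [0.4345755  0.19804956] [-0.98351351  0.18083467] 0.070860106870987 0.0758518512897749
  all ((457.36737060546875, 163.16357421875), (147.88063049316406, 133.59796142578125), 82.71404266357422)
  rim 65 [ 0.57396866 -0.1824311   0.05805208]
  tab 78 [ 0.53031196 -0.06992652] [-0.93292461 -0.36007175] 0.04133390982549868 [ 0.55124606 -0.05453588  0.1747099 ]
0 0 ; 6 0 ; 12 7 [90. 92. 95.]; 18 14 [ 88.  92. 100.]; 24 83 [ 89. 101. 109.]; 30 123 [ 96. 106. 114.]; 36 158 [ 96. 111. 121.]; 42 177 [ 96. 118. 128.]; 48 240 [ 96. 126. 143.]; 54 626 [ 97. 144. 161.];
```

{"api": "drive_tool", "payload": {
  "moves": [
    {"delta_pos": [-39, 16.5, 0], "turn": 0, "claw": 1},
    {"delta_pos": [0, 0, 50], "turn": 0, "claw": 1},
    {"delta_pos": [0, 0, 50], "turn": 0, "claw": 1},
    {"delta_pos": [0, 0, 50], "turn": 0, "claw": 1},
    {"delta_pos": [0, 0, 50], "turn": 0, "claw": 1},
    {"delta_pos": [0, 0, 0], "turn": 0, "claw": 1}
  ]
}}

```text
time_s: 4.03
tcp_pos: [0.4297, 0.1894, 0.0977]
ee_rot: [[-0.185, -0.983, -0.007], [-0.983, 0.185, -0.006], [0.007, 0.006, -1.0]]
wrist_force: [0.4, 0.3, 0.6]
gripper_width: 1.0
gripper_force: 0.0
```

```bash
python3 - <<'E'
from h import *
from station import monitor
d=snap('wrist','w4');W=cloud(d);C=d['color'].astype(int).sum(-1)
s=monitor.sense();t=np.array(s['tcp_pos']);R=np.array(s['ee_rot'])
L=(W-t)@R  # tool coords
m=(W[...,2]>.02)&(W[...,2]<.085)&(abs(L[...,0])<.15)&(abs(L[...,1])<.06)
for z0,z1 in((.066,.08),(.05,.066),(.025,.034)):
    k=m&(W[...,2]>z0)&(W[...,2]<z1)
    if z0>.04:k&=C<200
    q=L[k];print(z0,len(q),np.percentile(q[:,0],[1,50,99]),np.percentile(q[:,1],[1,50,99])) if len(q) else print(z0,0)
u=proj(d,t+np.array([[0,0,-.03]]));print(u,t)
side=snap('side','s4')
c=np.zeros((600,800,3),np.uint8);c[:420,:560]=d['color'][...,::-1];c[300:,400:]=cv2.resize(side['color'][...,::-1][180:270,250:370],(400,300),interpolation=2);cv2.imwrite('pics/c4.png',c)
E
```

```text
0.066 1907 [-0.00583597  0.0010949   0.00575768] [-0.03584917 -0.00013218  0.03553565]
0.05 638 [0.00395279 0.00514317 0.00620439] [-0.0351938  -0.00084336  0.03394664]
0.025 1628 [-0.04064195  0.01338527  0.08974755] [-0.03656687 -0.0013661   0.03489298]
[[275.14042229 248.11216563]] [0.4316907  0.19098429 0.10016977]
```

View pics/c4.png

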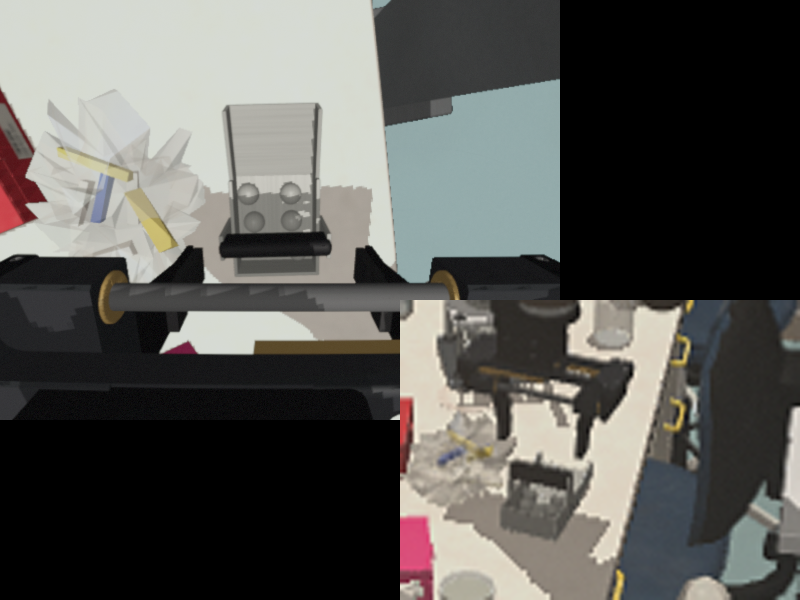

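The bar is centred between the fingers at (275,244), and crumpled paper sits near the left finger. I'll check that gap first.

```bash
python3 - <<'E'
from h import *
from station import monitor
s=monitor.sense();t=np.array(s['tcp_pos']);R=np.array(s['ee_rot'])
for n in('w4','s4','scene1','w3'):
    W=cloud(load(n));L=(W-t)@R
    for sg in(1,-1):
        k=(abs(L[...,0])<.02)&(L[...,1]*sg>.041)&(L[...,1]*sg<.066)&(W[...,2]<.095)
        q=W[k];print(n,sg,len(q),np.round(np.percentile(q[:,2],[50,98]),3) if len(q) else '')
W=cloud(load('w4'));L=(W-t)@R;C=load('w4')['color'].astype(int).sum(-1)
k=(W[...,2]>.06)&(W[...,2]<.08)&(abs(L[...,0])<.03)&(abs(L[...,1])<.045)&(C<200);q=L[k][:,:2];q=q-q.mean(0);print(np.linalg.svd(q,full_matrices=False)[2][0])
E
```

```text
w4 1 1024 [-0.     0.001]
w4 -1 1320 [-0.     0.073]
s4 1 40 [0.001 0.007]
s4 -1 34 [0.002 0.049]
scene1 1 120 [-0.     0.007]
scene1 -1 29 [0.004 0.059]
w3 1 350 [-0.     0.001]
w3 -1 423 [-0.     0.045]
[0.02246044 0.99974773]
```

{"api": "drive_tool", "payload": {
  "moves": [
    {"delta_pos": [0, 0, 28], "turn": -0.02, "claw": 1},
    {"delta_pos": [0, 0, 28], "turn": 0, "claw": 1},
    {"delta_pos": [0, 0, 0], "turn": 0, "claw": 1}
  ]
}}

```text
time_s: 4.5
tcp_pos: [0.4323, 0.1917, 0.0454]
ee_rot: [[-0.163, -0.987, 0.0], [-0.987, 0.163, 0.0], [-0.0, -0.0, -1.0]]
wrist_force: [-0.2, 0.5, 1.0]
gripper_width: 1.003
gripper_force: 0.0
```

{"api": "drive_tool", "payload": {
  "moves": [
    {"delta_pos": [0, 0, 0], "turn": 0, "claw": 0.5},
    {"delta_pos": [0, 0, 0], "turn": 0, "claw": 0.5},
    {"delta_pos": [0, 0, 0], "turn": 0, "claw": 0.5},
    {"delta_pos": [0, 0, -4], "turn": 0, "claw": 0.5},
    {"delta_pos": [0, 0, -4], "turn": 0, "claw": 0.5},
    {"delta_pos": [0, 0, 0], "turn": 0, "claw": 0.5}
  ]
}}

```text
time_s: 5.25
tcp_pos: [0.4318, 0.1914, 0.0527]
ee_rot: [[-0.162, -0.987, 0.0], [-0.987, 0.162, 0.0], [-0.0, -0.0, -1.0]]
wrist_force: [-0.3, -0.1, -4.1]
gripper_width: 0.87
gripper_force: 30.0
```

```bash
python3 - <<'E'
from h import *
from station import monitor
for i in range(2):
    d=snap('wrist','w5');s=monitor.sense()
    W=cloud(d);t=np.array(s['tcp_pos']);R=np.array(s['ee_rot']);L=(W-t)@R
    k=(abs(L[...,1])<.030)&(L[...,0]>.046)&(L[...,0]<.092)&(W[...,2]>.008)&(W[...,2]<.08)
    q=np.c_[L[k][:,0],W[k][:,2]];p=np.polyfit(q[:,0],q[:,1],1);print(len(q),'ramp slope deg',np.degrees(np.arctan(p[0])),'lip z',np.polyval(p,.096),s['wrist_force'],s['gripper_force'])
W=cloud(load('w4'));t[2]=.1
k=(abs(L[...,1])<.030)&(L[...,0]>.046)&(L[...,0]<.092)
W=W;Lw=(W-t)@R;k=(abs(Lw[...,1])<.030)&(Lw[...,0]>.046)&(Lw[...,0]<.092)&(W[...,2]<.08)&(W[...,2]>.003);p=np.polyfit(Lw[k][:,0],W[k][:,2],1);print('before',np.degrees(np.arctan(p[0])),np.polyval(p,.096))
E
```

```text
7180 ramp slope deg 15.215343912576511 lip z 0.02407751127672786 [-0.41557615 -0.46653791 -3.25661173] 29.998158244416118
7176 ramp slope deg 15.132008743615483 lip z 0.02387669368344097 [-0.6165665  -0.49828432 -4.16057242] 29.9982942128554
before 14.81358526172255 0.017885522815666154
```

{"api": "drive_tool", "payload": {
  "moves": [
    {"delta_pos": [0, 0, -10], "turn": 0, "claw": 0.5},
    {"delta_pos": [0, 0, -30], "turn": 0, "claw": 0.5},
    {"delta_pos": [0, 0, -40], "turn": 0, "claw": 0.5},
    {"delta_pos": [0, 0, -45], "turn": 0, "claw": 0.5},
    {"delta_pos": [0, 0, -40], "turn": 0, "claw": 0.5},
    {"delta_pos": [0, 0, -25], "turn": 0, "claw": 0.5},
    {"delta_pos": [0, 0, -8], "turn": 0, "claw": 0.5}
  ]
}}

```text
time_s: 6.22
tcp_pos: [0.4321, 0.1917, 0.2524]
ee_rot: [[-0.162, -0.987, 0.003], [-0.987, 0.162, 0.003], [-0.003, -0.002, -1.0]]
wrist_force: [0.1, 0.5, -4.2]
gripper_width: 0.871
gripper_force: 30.0
```

{"api": "drive_tool", "payload": {
  "moves": [
    {"delta_pos": [10, -2, 0], "turn": 0, "claw": 0.5},
    {"delta_pos": [20, -2, 0], "turn": 0, "claw": 0.5},
    {"delta_pos": [30, -2, 0], "turn": 0, "claw": 0.5},
    {"delta_pos": [40, -2, 0], "turn": 0, "claw": 0.5},
    {"delta_pos": [45, -2, 0], "turn": 0, "claw": 0.5},
    {"delta_pos": [45, -2, 0], "turn": 0, "claw": 0.5},
    {"delta_pos": [45, -2, 0], "turn": 0, "claw": 0.5},
    {"delta_pos": [40, -2, 0], "turn": 0, "claw": 0.5},
    {"delta_pos": [30, -3, 0], "turn": 0, "claw": 0.5},
    {"delta_pos": [25, -2, 0], "turn": 0, "claw": 0.5},
    {"delta_pos": [15, -2, 0], "turn": 0, "claw": 0.5},
    {"delta_pos": [5, -2, 0], "turn": 0, "claw": 0.5}
  ]
}}

```text
time_s: 7.72
tcp_pos: [0.3981, -0.1593, 0.2494]
ee_rot: [[-0.165, -0.986, -0.003], [-0.986, 0.165, 0.0], [0.0, 0.003, -1.0]]
wrist_force: [-0.2, 0.0, -3.5]
gripper_width: 0.869
gripper_force: 30.0
```

{"api": "drive_tool", "payload": {
  "moves": [
    {"delta_pos": [0, 0, 0], "turn": -0.05, "claw": 0.5},
    {"delta_pos": [0, 0, 0], "turn": -0.12, "claw": 0.5},
    {"delta_pos": [0, 0, 0], "turn": -0.18, "claw": 0.5},
    {"delta_pos": [0, 0, 0], "turn": -0.18, "claw": 0.5},
    {"delta_pos": [0, 0, 0], "turn": -0.18, "claw": 0.5},
    {"delta_pos": [0, 0, 0], "turn": -0.18, "claw": 0.5},
    {"delta_pos": [0, 0, 0], "turn": -0.18, "claw": 0.5},
    {"delta_pos": [0, 0, 0], "turn": -0.18, "claw": 0.5},
    {"delta_pos": [0, 0, 0], "turn": -0.15, "claw": 0.5},
    {"delta_pos": [0, 0, 0], "turn": -0.11, "claw": 0.5},
    {"delta_pos": [0, 0, 0], "turn": -0.066, "claw": 0.5},
    {"delta_pos": [0, 0, 0], "turn": 0, "claw": 0.5}
  ]
}}

```text
time_s: 9.22
tcp_pos: [0.3991, -0.158, 0.25]
ee_rot: [[0.987, -0.158, -0.002], [-0.158, -0.987, 0.0], [-0.002, 0.0, -1.0]]
wrist_force: [0.5, -0.2, -4.1]
gripper_width: 0.872
gripper_force: 30.0
```

```bash
cat >> h.py <<'E'
def panstate(tag):
    from station import monitor
    d=snap('wrist',tag);s=monitor.sense();W=cloud(d);t=np.array(s['tcp_pos']);R=np.array(s['ee_rot']);L=(W-t)@R
    k=(abs(L[...,1])<.03)&(L[...,0]>.045)&(L[...,0]<.085)&(L[...,2]<.075)&(L[...,2]>-.02)
    q=L[k]; 
    from scipy.stats import theilslopes
    i=np.random.default_rng(0).choice(len(q),min(500,len(q)),False);a=theilslopes(-q[i,2],q[i,0])
    th=15-np.degrees(np.arctan(a[0]));print('tilt nose-down %.1f'%th,len(q),'s,y,z',np.round(hop(t),1),np.round(s['wrist_force'],1),s['gripper_width'],s['time_s'],s['gripper_force'])
    return d,s
H=np.array([.573,-.185]);N=np.array([np.cos(np.radians(-9)),np.sin(np.radians(-9))])
def hop(t): r=np.array(t[:2])-H; return 1000*r@N,1000*(r[1]*N[0]-r[0]*N[1]),1000*t[2]
E
python3 - <<'E'
from h import *
d,s=panstate('w6');print(np.round(s['ee_rot'],3),np.round(s['joints'],1))
W=cloud(d);r=W[(W[...,2]>.157)&(W[...,2]<.166)&(np.hypot(W[...,0]-.573,W[...,1]+.185)<.075)][:,:2];r=r
from scipy.optimize import least_squares
print(len(r),least_squares(lambda p:np.hypot(*(r-p[:2]).T)-.0585,[.573,-.185],loss='soft_l1',f_scale=.002).x)
e=snap('scene','s6');c=np.zeros((600,800,3),np.uint8);c[:420,:560]=d['color'][...,::-1];c[300:,400:]=cv2.resize(e['color'][...,::-1][180:300,280:440],(400,300),interpolation=2);cv2.imwrite('pics/c6.png',c)
E
```

```text
tilt nose-down 0.3 5985 s,y,z [-175.9   -0.5  250.1] [ 0.  -0.1 -4.1] 0.8704866171128823 9.275 29.998016639146954
[[ 0.987 -0.158 -0.001]
 [-0.158 -0.987  0.   ]
 [-0.001  0.    -1.   ]] [  0.3   1.3 -22.3  -0.  -66.5  80.6]
1587 [ 0.57302436 -0.18541105]
```

View pics/c6.png

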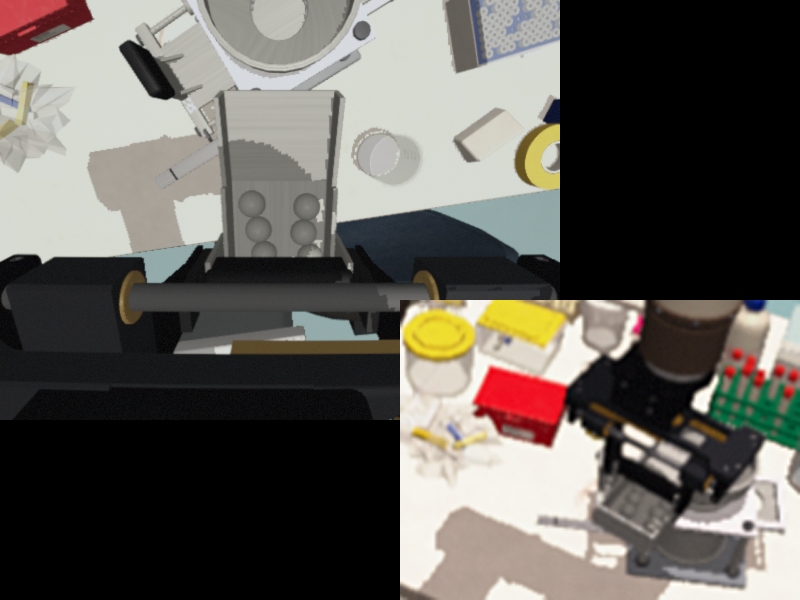

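{"api": "drive_tool", "payload": {
  "moves": [
    {"delta_pos": [0, 0, 15], "turn": 0, "claw": 0.5},
    {"delta_pos": [0, 0, 25], "turn": 0, "claw": 0.5},
    {"delta_pos": [0, 0, 23], "turn": 0, "claw": 0.5},
    {"delta_pos": [3, 0, 10], "turn": 0, "claw": 0.5},
    {"delta_pos": [7, 0, 0], "turn": 0, "claw": 0.5},
    {"delta_pos": [5, 0, 0], "turn": 0, "claw": 0.5},
    {"delta_pos": [3, 0, 0], "turn": 0, "claw": 0.5},
    {"delta_pos": [2, 0, 0], "turn": 0, "claw": 0.5}
  ]
}}

```text
time_s: 10.32
tcp_pos: [0.4199, -0.1612, 0.178]
ee_rot: [[0.988, -0.157, 0.001], [-0.157, -0.988, -0.0], [0.001, -0.0, -1.0]]
wrist_force: [-0.1, 0.3, -4.1]
gripper_width: 0.872
gripper_force: 30.0
```

{"api": "drive_tool", "payload": {
  "moves": [
    {"delta_pos": [2, 0, -3], "turn": 0, "claw": 0.5},
    {"delta_pos": [2, 0, -3], "turn": 0, "claw": 0.5},
    {"delta_pos": [2, 0, -3], "turn": 0, "claw": 0.5},
    {"delta_pos": [0, 0, 0], "turn": 0, "claw": 0.5}
  ]
}}

```text
time_s: 10.82
tcp_pos: [0.4232, -0.162, 0.186]
ee_rot: [[0.987, -0.158, -0.005], [-0.158, -0.988, 0.001], [-0.005, 0.0, -1.0]]
wrist_force: [-5.8, 0.8, -3.4]
gripper_width: 0.873
gripper_force: 30.0
```

```bash
python3 - <<'E'
from h import *
panstate('w7')
E
```

```text
tilt nose-down 2.8 5901 s,y,z [-151.6   -0.7  186. ] [-5.4  0.8 -2.7] 0.8677556752337594 10.875 29.998495685867965
```

{"api": "drive_tool", "payload": {
  "moves": [
    {"delta_pos": [2, 0, -3.5], "turn": 0, "claw": 0.5},
    {"delta_pos": [2, 0, -3.5], "turn": 0, "claw": 0.5},
    {"delta_pos": [0, 0, 0], "turn": 0, "claw": 0.5}
  ]
}}

```text
time_s: 11.25
tcp_pos: [0.4277, -0.1627, 0.1934]
ee_rot: [[0.988, -0.157, -0.004], [-0.157, -0.988, 0.0], [-0.004, 0.0, -1.0]]
wrist_force: [-5.7, 1.4, -2.2]
gripper_width: 0.87
gripper_force: 30.0
```

```bash
python3 - <<'E'
from h import *
panstate('w7')
E
```

```text
tilt nose-down 7.1 5664 s,y,z [-147.    -0.7  193.4] [-5.4  1.5 -2.6] 0.8732866059460019 11.3 29.998320769518614
```

{"api": "drive_tool", "payload": {
  "moves": [
    {"delta_pos": [2, 0, -3.5], "turn": 0, "claw": 0.5},
    {"delta_pos": [2, 0, -3.5], "turn": 0, "claw": 0.5},
    {"delta_pos": [0, 0, 0], "turn": 0, "claw": 0.5}
  ]
}}

```text
time_s: 11.68
tcp_pos: [0.4333, -0.1635, 0.2011]
ee_rot: [[0.988, -0.157, -0.0], [-0.157, -0.988, -0.0], [-0.0, 0.0, -1.0]]
wrist_force: [-6.4, 0.4, -1.3]
gripper_width: 0.869
gripper_force: 30.0
```

```bash
python3 - <<'E'
from h import *
panstate('w7')
E
```

```text
tilt nose-down 12.5 5536 s,y,z [-141.4   -0.7  201. ] [-5.4  0.4 -1.2] 0.8752315800703773 11.725 29.99836523551494
```

The pan tilts controllably against the outside of the rim. Pouring at the far wall could throw balls over it, so the pour goes over the near rim instead. I lower the lip, tilt further with the outer wall blocking the balls, then lift the lip past the rim so they roll in.

{"api": "drive_tool", "payload": {
  "moves": [
    {"delta_pos": [-4, 0, 0], "turn": 0, "claw": 0.5},
    {"delta_pos": [-3, 0, 7], "turn": 0, "claw": 0.5},
    {"delta_pos": [0, 0, 7], "turn": 0, "claw": 0.5},
    {"delta_pos": [3, 0, 0], "turn": 0, "claw": 0.5},
    {"delta_pos": [3, 0, 0], "turn": 0, "claw": 0.5},
    {"delta_pos": [2, 0, -2], "turn": 0, "claw": 0.5},
    {"delta_pos": [2, 0, -2], "turn": 0, "claw": 0.5},
    {"delta_pos": [2, 0, -2], "turn": 0, "claw": 0.5},
    {"delta_pos": [0, 0, 0], "turn": 0, "claw": 0.5}
  ]
}}

```text
time_s: 12.85
tcp_pos: [0.4371, -0.1641, 0.1925]
ee_rot: [[0.988, -0.157, -0.003], [-0.157, -0.988, 0.0], [-0.003, 0.0, -1.0]]
wrist_force: [-6.3, 0.3, -1.7]
gripper_width: 0.87
gripper_force: 30.0
```

```bash
python3 - <<'E'
from h import *
panstate('w8')
E
```

```text
tilt nose-down 14.4 5276 s,y,z [-137.5   -0.6  192.5] [-4.7  2.2 -3.3] 0.8707959788757589 12.9 29.999076020903885
```

{"api": "drive_tool", "payload": {
  "moves": [
    {"delta_pos": [2, 0, -2], "turn": 0, "claw": 0.5},
    {"delta_pos": [2, 0, -2], "turn": 0, "claw": 0.5},
    {"delta_pos": [2, 0, -2], "turn": 0, "claw": 0.5},
    {"delta_pos": [2, 0, -2], "turn": 0, "claw": 0.5},
    {"delta_pos": [2, 0, -2], "turn": 0, "claw": 0.5},
    {"delta_pos": [2, 0, -2], "turn": 0, "claw": 0.5},
    {"delta_pos": [0, 0, 0], "turn": 0, "claw": 0.5}
  ]
}}

```text
time_s: 13.78
tcp_pos: [0.4503, -0.1661, 0.2049]
ee_rot: [[0.988, -0.157, 0.0], [-0.157, -0.988, -0.0], [0.0, 0.0, -1.0]]
wrist_force: [-4.3, -0.1, -2.2]
gripper_width: 0.87
gripper_force: 30.0
```

```bash
python3 - <<'E'
from h import *
d,s=panstate('w9');e=snap('side','s9')
c=np.zeros((600,800,3),np.uint8);c[:420,:560]=d['color'][...,::-1];c[300:,400:]=cv2.resize(e['color'][...,::-1][140:215,240:340],(400,300),interpolation=2);cv2.imwrite('pics/c9.png',c)
E
```

```text
tilt nose-down 25.7 4125 s,y,z [-124.2   -0.6  204.8] [-4.3  0.6 -1.9] 0.8676411710690493 13.825 29.998477049230132
```

View pics/c9.png

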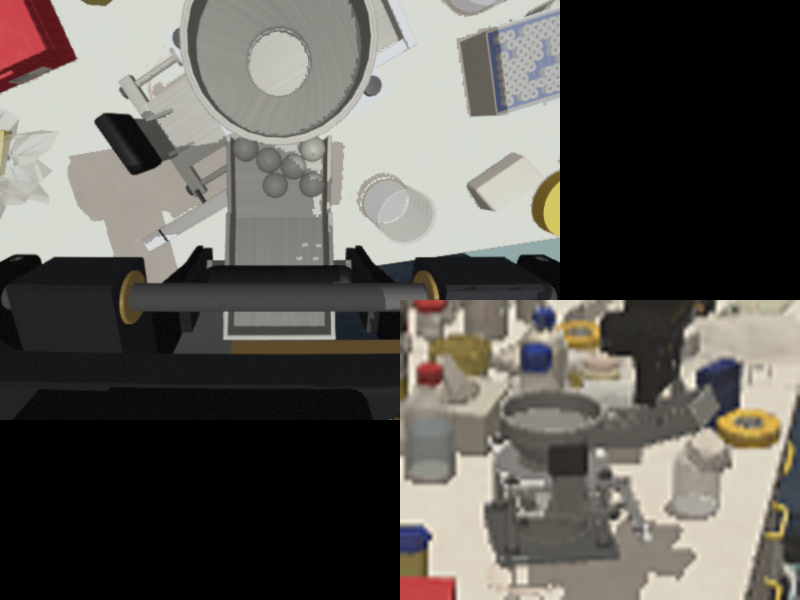

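All six balls rest at the lip against the outer rim, at about (245–315, 145–190), as planned. Tilting on to about 35°.

{"api": "drive_tool", "payload": {
  "moves": [
    {"delta_pos": [2.1, 0, -1.6], "turn": 0, "claw": 0.5},
    {"delta_pos": [2.1, 0, -1.6], "turn": 0, "claw": 0.5},
    {"delta_pos": [2.1, 0, -1.6], "turn": 0, "claw": 0.5},
    {"delta_pos": [2.1, 0, -1.6], "turn": 0, "claw": 0.5},
    {"delta_pos": [2.1, 0, -1.6], "turn": 0, "claw": 0.5},
    {"delta_pos": [2.1, 0, -1.6], "turn": 0, "claw": 0.5},
    {"delta_pos": [2.1, 0, -1.6], "turn": 0, "claw": 0.5},
    {"delta_pos": [0, 0, 0], "turn": 0, "claw": 0.5}
  ]
}}

```text
time_s: 14.88
tcp_pos: [0.4651, -0.1683, 0.2158]
ee_rot: [[0.988, -0.157, 0.001], [-0.157, -0.988, 0.0], [0.001, -0.0, -1.0]]
wrist_force: [-1.8, 0.9, -4.7]
gripper_width: 0.872
gripper_force: 30.0
```

```bash
cat >> h.py <<'E'
def tail(tag):
    "tilt from back-wall/side-wall free fit: upper ramp strip only, left of balls"
    d=load(tag)
    from station import monitor
    s=monitor.sense();W=cloud(d);t=np.array(s['tcp_pos']);R=np.array(s['ee_rot']);L=(W-t)@R
    k=(abs(L[...,1])<.03)&(L[...,0]>.012)&(L[...,0]<.06)&(L[...,2]<.11)&(L[...,2]>-.02)
    q=L[k]
    for a in np.arange(.012,.06,.006):
        z=q[(q[:,0]>=a)&(q[:,0]<a+.006),2]; print(round(a*1000),len(z),np.round(1000*np.percentile(z,[50,80]),1) if len(z) else '',end='; ')
E
python3 - <<'E'
from h import *
panstate('w10');tail('w10')
E
```

```text
tilt nose-down 9.5 1392 s,y,z [-109.2   -0.4  215.8] [-2.3  0.5 -5.1] 0.8729002238102336 14.925 29.998992383480072
12 478 [62.9 64. ]; 18 640 [52.2 65.8]; 24 721 [53.5 67.9]; 30 620 [57.5 70.1]; 36 656 [57.2 60.7]; 42 702 [58.6 73.8]; 48 677 [57.  60.1]; 54 854 [78.4 82.5];
```

Tilt is about 35° (ramp slope 20°). Now lift the lip over the rim.

{"api": "drive_tool", "payload": {
  "moves": [
    {"delta_pos": [0.5, 0, -4], "turn": 0, "claw": 0.5},
    {"delta_pos": [0.5, 0, -4], "turn": 0, "claw": 0.5},
    {"delta_pos": [0.5, 0, -4], "turn": 0, "claw": 0.5},
    {"delta_pos": [0.5, 0, -4], "turn": 0, "claw": 0.5},
    {"delta_pos": [0.5, 0, -4], "turn": 0, "claw": 0.5},
    {"delta_pos": [3, 0, -4], "turn": 0, "claw": 0.5},
    {"delta_pos": [4, 0, 0], "turn": 0, "claw": 0.5},
    {"delta_pos": [4, 0, 0], "turn": 0, "claw": 0.5},
    {"delta_pos": [0, 0, 0], "turn": 0, "claw": 0.5},
    {"delta_pos": [0, 0, 0], "turn": 0, "claw": 0.5}
  ]
}}

```text
time_s: 16.18
tcp_pos: [0.4783, -0.171, 0.2433]
ee_rot: [[0.988, -0.156, 0.002], [-0.156, -0.988, -0.002], [0.002, 0.002, -1.0]]
wrist_force: [-7.3, 3.2, 8.3]
gripper_width: 0.874
gripper_force: 30.0
```

```bash
python3 - <<'E'
from h import *
d,s=panstate('w11');e=snap('scene','s11')
c=np.zeros((600,800,3),np.uint8);c[:420,:560]=d['color'][...,::-1];c[300:,400:]=cv2.resize(e['color'][...,::-1][205:295,330:450],(400,300),interpolation=2);cv2.imwrite('pics/c11.png',c)
E
```

```text
tilt nose-down nan 0 s,y,z [-95.8  -1.  243.3] [-6.5  2.2  8.5] 0.8742115752566948 16.225 30.004522728268057h.py:22: SmallSampleWarning: One or more sample arguments is too small; all returned values will be NaN. See documentation for sample size requirements.
  i=np.random.default_rng(0).choice(len(q),min(500,len(q)),False);a=theilslopes(-q[i,2],q[i,0])
```

View pics/c11.png

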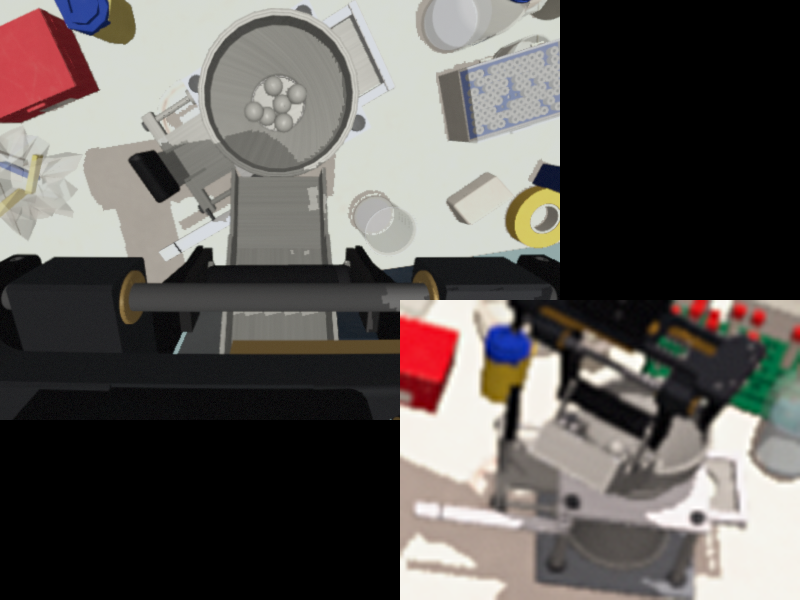

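The picture shows all six balls in the hopper at (273,86), (297,93), (282,104), (254,111), (267,116) and (284,122), and the pan is empty. Backing off and carrying the pan home.

{"api": "drive_tool", "payload": {
  "moves": [
    {"delta_pos": [-6, 0, -2], "turn": 0, "claw": 0.5},
    {"delta_pos": [-10, 0, -4], "turn": 0, "claw": 0.5},
    {"delta_pos": [-20, 0, -10], "turn": 0, "claw": 0.5},
    {"delta_pos": [-25, 0, -20], "turn": 0, "claw": 0.5},
    {"delta_pos": [-10, 0, -20], "turn": 0, "claw": 0.5},
    {"delta_pos": [0, 0, 0], "turn": 0.175, "claw": 0.5},
    {"delta_pos": [0, 0, 0], "turn": 0.175, "claw": 0.5},
    {"delta_pos": [0, 0, 0], "turn": 0.175, "claw": 0.5},
    {"delta_pos": [0, 0, 0], "turn": 0.175, "claw": 0.5},
    {"delta_pos": [0, 0, 0], "turn": 0.175, "claw": 0.5},
    {"delta_pos": [0, 0, 0], "turn": 0.175, "claw": 0.5},
    {"delta_pos": [0, 0, 0], "turn": 0.175, "claw": 0.5}
  ]
}}

```text
time_s: 17.77
tcp_pos: [0.408, -0.1594, 0.2961]
ee_rot: [[0.181, -0.983, 0.002], [-0.983, -0.181, -0.0], [0.001, -0.002, -1.0]]
wrist_force: [-0.4, -0.5, -1.9]
gripper_width: 0.868
gripper_force: 30.0
```

{"api": "drive_tool", "payload": {
  "moves": [
    {"delta_pos": [0, 0, 0], "turn": 0.175, "claw": 0.5},
    {"delta_pos": [0, 0, 0], "turn": 0.175, "claw": 0.5},
    {"delta_pos": [0, 0, 0], "turn": 0, "claw": 0.5}
  ]
}}

```text
time_s: 18.15
tcp_pos: [0.4079, -0.1594, 0.2961]
ee_rot: [[-0.159, -0.987, 0.001], [-0.987, 0.159, -0.0], [0.0, -0.001, -1.0]]
wrist_force: [-1.0, 0.0, -3.3]
gripper_width: 0.868
gripper_force: 30.0
```

```bash
cat >> h.py <<'E'
def profile(tag,lo=.008,hi=.10):
    from station import monitor
    d=snap('wrist',tag);s=monitor.sense();W=cloud(d);t=np.array(s['tcp_pos']);R=np.array(s['ee_rot']);L=(W-t)@R
    k=(abs(L[...,1])<.028)&(L[...,0]>lo)&(L[...,0]<hi)&(L[...,2]<.12)&(L[...,2]>-.01);q=L[k]
    for a in np.arange(lo,hi,.008):
        z=q[(q[:,0]>=a)&(q[:,0]<a+.008),2]
        if len(z): print('%d:%d %s'%(a*1000+4,len(z),np.round(1000*np.percentile(z,[20,50,80]))),end='; ')
    print();return d,s
E
python3 - <<'E'
from h import *
d,s=profile('w12');print(s['tcp_pos'],np.round(s['ee_rot'],3).tolist(),s['wrist_force'],s['time_s'])
E
```

```text
12:810 [68. 69. 70.]; 20:798 [72. 73. 74.]; 28:773 [76. 77. 79.]; 36:575 [80. 81. 82.]; 
[ 0.40789379 -0.15934113  0.29600615] [[-0.158, -0.987, 0.001], [-0.987, 0.158, -0.0], [0.0, -0.001, -1.0]] [-0.18426952  0.25212217 -3.0903626 ] 18.2
```

{"api": "drive_tool", "payload": {
  "moves": [
    {"delta_pos": [-37, 4, 0], "turn": 0, "claw": 0.5},
    {"delta_pos": [-37, 4, 0], "turn": 0, "claw": 0.5},
    {"delta_pos": [-37, 4, 0], "turn": 0, "claw": 0.5},
    {"delta_pos": [-37, 4, 0], "turn": 0, "claw": 0.5},
    {"delta_pos": [-37, 4, 0], "turn": 0, "claw": 0.5},
    {"delta_pos": [-37, 4, 0], "turn": 0, "claw": 0.5},
    {"delta_pos": [-37, 4, 0], "turn": 0, "claw": 0.5},
    {"delta_pos": [-37, 4, 25], "turn": 0, "claw": 0.5},
    {"delta_pos": [0, 0, 60], "turn": 0, "claw": 0.5},
    {"delta_pos": [0, 0, 60], "turn": 0, "claw": 0.5},
    {"delta_pos": [0, 0, 45], "turn": 0, "claw": 0.5},
    {"delta_pos": [0, 0, 12], "turn": 0, "claw": 0.5}
  ]
}}

```text
time_s: 19.7
tcp_pos: [0.4226, 0.1369, 0.0916]
ee_rot: [[-0.159, -0.987, -0.004], [-0.987, 0.159, -0.004], [0.004, 0.004, -1.0]]
wrist_force: [-0.1, -0.1, -2.4]
gripper_width: 0.872
gripper_force: 30.0
```

{"api": "drive_tool", "payload": {
  "moves": [
    {"delta_pos": [0, 0, 5], "turn": 0, "claw": 0.5},
    {"delta_pos": [0, 0, 5], "turn": 0, "claw": 0.5},
    {"delta_pos": [-3, 0, 3], "turn": 0, "claw": 0.5},
    {"delta_pos": [-4, 0, 4], "turn": 0, "claw": 0.5},
    {"delta_pos": [-4, 0, 4], "turn": 0, "claw": 0.5},
    {"delta_pos": [0, 0, 0], "turn": 0, "claw": 0.5}
  ]
}}

```text
time_s: 20.45
tcp_pos: [0.4297, 0.1528, 0.0764]
ee_rot: [[-0.159, -0.987, 0.01], [-0.987, 0.159, 0.007], [-0.009, -0.008, -1.0]]
wrist_force: [-1.5, 5.8, 8.7]
gripper_width: 0.871
gripper_force: 30.0
```

```bash
python3 - <<'E'
from h import *
d,s=profile('w13');print(s['tcp_pos'],np.round(s['wrist_force'],1),s['time_s'])
E
```

```text
12:829 [59. 60. 61.]; 20:824 [62. 63. 64.]; 28:844 [64. 65. 66.]; 36:825 [67. 68. 69.]; 44:825 [70. 70. 71.]; 52:823 [72. 73. 76.]; 60:791 [76. 76. 77.]; 68:761 [76. 76. 77.]; 76:879 [76. 76. 77.]; 84:842 [75. 76. 77.]; 92:845 [75. 76. 76.]; 100:456 [75. 76. 76.]; 
[0.42964265 0.15276031 0.07638494] [-2.   5.3  8.4] 20.5
```

{"api": "drive_tool", "payload": {
  "moves": [
    {"delta_pos": [-4, 0, 3.7], "turn": 0, "claw": 0.5},
    {"delta_pos": [-4, 0, 3.7], "turn": 0, "claw": 0.5},
    {"delta_pos": [-4, 0, 3.7], "turn": 0, "claw": 0.5},
    {"delta_pos": [-4, 0, 3.7], "turn": 0, "claw": 0.5},
    {"delta_pos": [-4, 0, 3.7], "turn": 0, "claw": 0.5},
    {"delta_pos": [-4, 0, 2.5], "turn": 0, "claw": 0.5},
    {"delta_pos": [-4, 0, 2], "turn": 0, "claw": 0.5},
    {"delta_pos": [-4, 0, 2], "turn": 0, "claw": 0.5},
    {"delta_pos": [0, 0, 0], "turn": 0, "claw": 0.5}
  ]
}}

```text
time_s: 21.62
tcp_pos: [0.4338, 0.1827, 0.0501]
ee_rot: [[-0.159, -0.987, 0.006], [-0.987, 0.159, 0.004], [-0.005, -0.006, -1.0]]
wrist_force: [1.6, 2.8, 10.6]
gripper_width: 0.869
gripper_force: 30.0
```

```bash
python3 - <<'E'
from h import *
d,s=panstate('w14');print(s['tcp_pos'])
E
```

```text
tilt nose-down 8.2 5691 s,y,z [-195.   341.4   50.1] [ 1.8  3.6 10.2] 0.8705648241943541 21.675 29.99782435130328
[0.43378803 0.18269482 0.05014042]
```

{"api": "drive_tool", "payload": {
  "moves": [
    {"delta_pos": [-3, 0, 1.5], "turn": 0, "claw": 0.5},
    {"delta_pos": [-3, 0, 1.5], "turn": 0, "claw": 0.5},
    {"delta_pos": [-3, 0, 1.5], "turn": 0, "claw": 0.5},
    {"delta_pos": [0, 0, 0], "turn": 0, "claw": 0.5}
  ]
}}

```text
time_s: 22.18
tcp_pos: [0.4349, 0.1906, 0.0455]
ee_rot: [[-0.159, -0.987, 0.005], [-0.987, 0.159, 0.002], [-0.003, -0.005, -1.0]]
wrist_force: [3.0, -1.1, 9.4]
gripper_width: 0.872
gripper_force: 30.0
```

```bash
python3 - <<'E'
from h import *
d,s=panstate('w15');print(s['tcp_pos'])
E
```

```text
tilt nose-down 0.1 6146 s,y,z [-195.1  349.3   45.5] [4.4 0.2 9.8] 0.8706920683920334 22.225 29.998777471482754
[0.43493347 0.19052993 0.04546292]
```

Level on the worktop. Release and rise.

{"api": "drive_tool", "payload": {
  "moves": [
    {"delta_pos": [0, 0, -1], "turn": 0, "claw": 1},
    {"delta_pos": [0, 0, 0], "turn": 0, "claw": 1},
    {"delta_pos": [0, 0, 0], "turn": 0, "claw": 1},
    {"delta_pos": [0, 0, -10], "turn": 0, "claw": 1},
    {"delta_pos": [0, 0, -30], "turn": 0, "claw": 1},
    {"delta_pos": [0, 0, -50], "turn": 0, "claw": 1},
    {"delta_pos": [0, 0, -50], "turn": 0, "claw": 1},
    {"delta_pos": [0, 0, -50], "turn": 0, "claw": 1},
    {"delta_pos": [0, 0, -20], "turn": 0, "claw": 1},
    {"delta_pos": [0, 0, 0], "turn": 0, "claw": 1}
  ]
}}

```text
time_s: 23.48
tcp_pos: [0.4328, 0.1897, 0.2562]
ee_rot: [[-0.161, -0.987, 0.003], [-0.987, 0.161, 0.003], [-0.003, -0.003, -1.0]]
wrist_force: [-0.8, -0.4, -0.2]
gripper_width: 1.002
gripper_force: 0.0
```

```bash
python3 - <<'E'
from h import *
from station import monitor
d=snap('wrist','w16');s=monitor.sense();W=cloud(d);print(s['tcp_pos'],s['joints'],np.round(s['wrist_force'],1),s['time_s'])
L=(W-[.4349,.1906,0])@np.array(s['ee_rot'])
for lo,hi in((-.035,.02),(.03,.06),(.06,.09)):
    k=(L[...,0]>lo)&(L[...,0]<hi)&(abs(L[...,1])<.028)&(W[...,2]<.04);print(lo,k.sum(),np.round(np.percentile(W[k][:,2],[10,50,90]),4))
k=(W[...,2]>.045)&(W[...,2]<.08)&(abs(L[...,0])<.03)&(abs(L[...,1])<.05);print('bar',k.sum(),np.round(np.percentile(L[k],[1,50,99],axis=0),3),W[k][:,2].max())
e=snap('scene','s16');W=cloud(e).reshape(-1,3);C=e['color'].reshape(-1,3).astype(int).sum(1)
k=W[(abs(W[:,0]-.53)<.05)&(abs(W[:,1]+.075)<.05)&(W[:,2]>.135)&(W[:,2]<.18)&(C<200)];print('tab',len(k),k[:,:2].mean(0),k.max(0))
E
```

```text
[0.432006   0.18920152 0.25443624] [ 4.34328435e+01  5.49568834e+00 -1.70765245e+01 -3.82089095e-02
 -6.73824520e+01 -5.27145327e+01] [-0.5 -0.4 -0.8] 23.525
-0.035 1074 [0.0018 0.0028 0.0038]
0.03 967 [0.0029 0.0059 0.0092]
0.06 1065 [0.0106 0.0139 0.0169]
bar 864 [[-0.013 -0.036 -0.073]
 [-0.004  0.    -0.071]
 [ 0.003  0.038 -0.05 ]] 0.07362856812661439
tab 52 [ 0.52243789 -0.07789959] [ 0.5488854  -0.0652421   0.17469438]
```

{"api": "drive_tool", "payload": {
  "moves": [
    {"delta_pos": [35, -20, 0], "turn": 0, "claw": 0.45},
    {"delta_pos": [35, -20, 0], "turn": 0, "claw": 0.45},
    {"delta_pos": [35, -20, 0], "turn": 0, "claw": 0.45},
    {"delta_pos": [35, -20, 0], "turn": 0, "claw": 0.45},
    {"delta_pos": [35, -20, 0], "turn": 0, "claw": 0.45},
    {"delta_pos": [35, -20, 0], "turn": 0, "claw": 0.45},
    {"delta_pos": [35, -20, 0], "turn": 0.173, "claw": 0.45},
    {"delta_pos": [0, 0, 0], "turn": 0.174, "claw": 0.45},
    {"delta_pos": [0, 0, 0], "turn": 0.174, "claw": 0.45},
    {"delta_pos": [0, 0, 0], "turn": 0.174, "claw": 0.45},
    {"delta_pos": [0, 0, 0], "turn": 0.174, "claw": 0.45},
    {"delta_pos": [0, 0, 0], "turn": 0.174, "claw": 0.45}
  ]
}}

```text
time_s: 25.08
tcp_pos: [0.53, -0.0751, 0.252]
ee_rot: [[-0.936, -0.352, -0.005], [-0.352, 0.936, -0.0], [0.004, 0.001, -1.0]]
wrist_force: [0.6, -0.4, -0.0]
gripper_width: 0.449
gripper_force: 0.0
```

```bash
python3 - <<'E'
from h import *
from station import monitor
d=snap('wrist','w17');s=monitor.sense();t=np.array(s['tcp_pos']);R=np.array(s['ee_rot']);print(t,np.round(R,3).tolist(),s['gripper_width'],s['time_s'])
W=cloud(d);C=d['color'].astype(int).sum(-1);L=(W-t)@R
for n,D in(('w',d),('side',snap('side','s17')),('scene',snap('scene','s18'))):
    W=cloud(D);C=D['color'].astype(int).sum(-1);L=(W-t)@R
    k=(W[...,2]>.140)&(W[...,2]<.18)&(abs(L[...,0])<.04)&(abs(L[...,1])<.04)&(C<220)
    if k.sum()>5: print(n,k.sum(),np.round(np.percentile(L[k],[2,50,98],axis=0)*1000,1).tolist())
    k=(W[...,2]>.12)&(W[...,2]<.5)&(abs(L[...,0])<.05)&(L[...,1]>.03)&(L[...,1]<.2)&(L[...,2]>-.05);print('obst',k.sum(),W[k][:,2].max() if k.any() else '')
E
```

```text
[ 0.53003992 -0.07506963  0.25206947] [[-0.937, -0.349, -0.004], [-0.349, 0.937, -0.0], [0.004, 0.001, -1.0]] 0.45259801165920316 25.125
w 708 [[-18.2, -6.3, 81.2], [4.5, -0.5, 82.7], [21.2, 4.6, 106.6]]
obst 50 0.29463687891547874
side 72 [[-23.2, -6.7, 80.1], [-2.6, 4.8, 94.5], [17.5, 13.0, 111.4]]
obst 31 0.30088447113246664
scene 57 [[-16.6, -5.8, 78.2], [13.2, -0.6, 86.1], [22.9, 3.8, 109.9]]
obst 2 0.30120391543696423
```

{"api": "drive_tool", "payload": {
  "moves": [
    {"delta_pos": [1, -0.5, 40], "turn": 0, "claw": 0.45},
    {"delta_pos": [0, 0, 40], "turn": 0, "claw": 0.45},
    {"delta_pos": [0, 0, 30], "turn": 0, "claw": 0.45},
    {"delta_pos": [0, 0, 6], "turn": 0, "claw": 0.45},
    {"delta_pos": [0, 0, 0], "turn": 0, "claw": 0.45},
    {"delta_pos": [0, 0, 0], "turn": 0, "claw": 0.02},
    {"delta_pos": [0, 0, 0], "turn": 0, "claw": 0.02},
    {"delta_pos": [0, 0, 0], "turn": 0, "claw": 0.02},
    {"delta_pos": [0, 0, 0], "turn": 0, "claw": 0.02}
  ]
}}

```text
time_s: 26.35
tcp_pos: [0.5304, -0.0757, 0.1387]
ee_rot: [[-0.934, -0.358, 0.001], [-0.358, 0.934, 0.0], [-0.001, 0.0, -1.0]]
wrist_force: [0.8, 1.4, 2.2]
gripper_width: 0.137
gripper_force: 30.0
```

```bash
python3 - <<'E'
from h import *
d=snap('wrist','w19')
# pointer/strip area prediction
H=np.array([.573,-.185]);f=np.array([-.353,.9355]);r=np.array([-.9355,-.353])
a=lambda s:np.r_[H+f*s+r*.066,.09]
print(proj(d,[a(.118),a(.172)]),proj(load('scene0'),[a(.118),a(.172)]))
E
```

```text
[[280.14666484 143.72292126]
 [360.43264911 144.4551264 ]] [[359.0862112  267.89439668]
 [341.09159287 265.498413  ]]
```

{"api": "drive_tool", "payload": {
  "moves": [
    {"delta_pos": [0, 4, 0], "turn": 0, "claw": 0.02},
    {"delta_pos": [0, 8, 0], "turn": 0, "claw": 0.02},
    {"delta_pos": [0, 8, 0], "turn": 0, "claw": 0.02},
    {"delta_pos": [0, 8, 0], "turn": 0, "claw": 0.02},
    {"delta_pos": [0, 8, 0], "turn": 0, "claw": 0.02},
    {"delta_pos": [0, 8, 0], "turn": 0, "claw": 0.02},
    {"delta_pos": [0, 7, 0], "turn": 0, "claw": 0.02},
    {"delta_pos": [0, 3, 0], "turn": 0, "claw": 0.02},
    {"delta_pos": [0, 0, 0], "turn": 0, "claw": 0.02},
    {"delta_pos": [0, 0, 0], "turn": 0, "claw": 0.02},
    {"delta_pos": [0, 0, 0], "turn": 0, "claw": 0.02}
  ]
}}

```text
time_s: 27.78
tcp_pos: [0.5115, -0.0272, 0.1387]
ee_rot: [[-0.934, -0.358, 0.001], [-0.358, 0.934, -0.003], [0.0, -0.003, -1.0]]
wrist_force: [2.7, -8.6, -0.5]
gripper_width: 0.133
gripper_force: 30.0
```

```bash
python3 - <<'E'
from h import *
from station import monitor
d=snap('wrist','w20');s=monitor.sense();t=np.array(s['tcp_pos']);f=np.array([-.358,.934]);print(t,(t[:2]-[.5304,-.0757])@f,(t[:2]-H)@f,np.round(s['wrist_force'],1),s['gripper_width'],s['time_s'])
e=snap('scene','s20')
c=np.zeros((600,800,3),np.uint8)
c[:360,:]=cv2.resize(d['color'][...,::-1][85:220,160:460],(800,360),interpolation=2)
c[360:,:320]=cv2.resize(e['color'][...,::-1][205:295,330:450],(320,240),interpolation=2)
z=snap('side','s21');c[360:,320:640]=cv2.resize(z['color'][...,::-1][160:220,245:325],(320,240),interpolation=2)
cv2.imwrite('pics/c20.png',c)
E
```

```text
[ 0.51146299 -0.02716171  0.13869444] 0.05211421045407876 0.16945121045407874 [ 2.5 -8.9  0.9] 0.13824889806172613 27.825
```

View pics/c20.png

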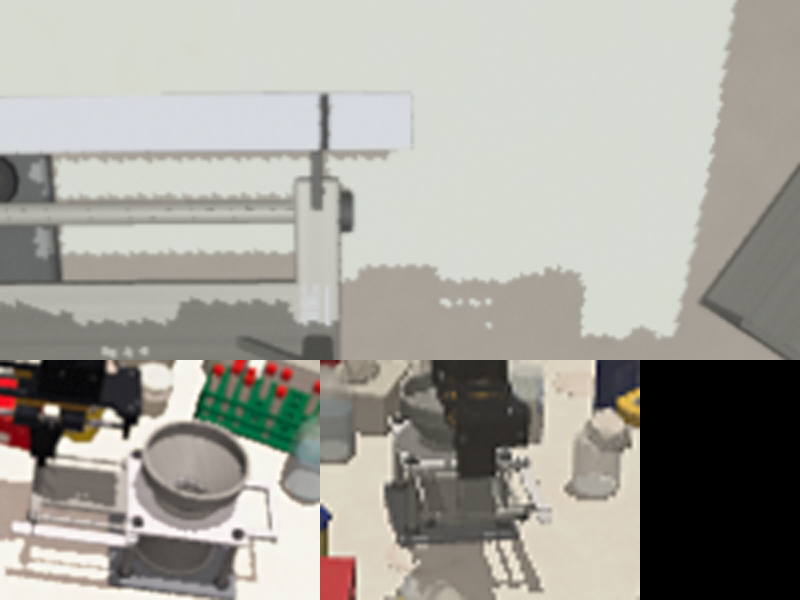

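The pointer at (316,165) is about 1.7 mm short of the line at (323,120), which agrees with the 52 mm measured by the arm. Pull 2 mm more and check the throat.

{"api": "drive_tool", "payload": {
  "moves": [
    {"delta_pos": [0, 2, 0], "turn": 0, "claw": 0.02},
    {"delta_pos": [0, 0, 0], "turn": 0, "claw": 0.02},
    {"delta_pos": [0, 0, 0], "turn": 0, "claw": 0.02},
    {"delta_pos": [0, 0, 0], "turn": 0, "claw": 0.02},
    {"delta_pos": [0, 0, 0], "turn": 0, "claw": 0.02}
  ]
}}

```text
time_s: 28.55
tcp_pos: [0.5108, -0.0254, 0.1387]
ee_rot: [[-0.934, -0.358, 0.001], [-0.358, 0.934, -0.003], [0.0, -0.003, -1.0]]
wrist_force: [1.8, -8.4, 1.1]
gripper_width: 0.135
gripper_force: 30.0
```

```bash
python3 - <<'E'
from h import *
from station import monitor
s=monitor.sense();t=np.array(s['tcp_pos']);f=np.array([-.358,.934]);print((t[:2]-[.5304,-.0757])@f,np.round(s['wrist_force'],1),s['gripper_width'],s['time_s'])
for tag in('scene1','s16','s20','now'):
    e=snap('scene','now') if tag=='now' else load(tag);W=cloud(e);r=np.hypot(W[...,0]-H[0],W[...,1]-H[1])
    k=(r<.035)&(W[...,2]<.16)&(W[...,2]>-.05);z=W[k][:,2];print(tag,k.sum(),np.histogram(z,bins=[-.02,.02,.05,.08,.088,.096,.104,.112,.12,.14])[0])
d=snap('side','sd');W=cloud(d);k=(abs(W[...,0]-.434)<.07)&(abs(W[...,1]-.17)<.09)&(W[...,2]>.05)&(W[...,2]<.09);print(k.sum())
E
```

```text
0.05403135728836088 [ 1.8 -8.4  1.1] 0.1349074496419153 28.55
scene1 209 [ 0  0  0  3 43 69 72 21  1]
s16 210 [  0   0   0   0   6  44 112  46   2]
s20 208 [ 0  0  6 20 19 68 72 21  2]
now 203 [ 0  0  7 17 23 58 75 21  2]
183
```

{"api": "drive_tool", "payload": {
  "moves": [
    {"delta_pos": [0, -4, 0], "turn": 0, "claw": 0.02},
    {"delta_pos": [0, 0, 0], "turn": 0, "claw": 0.02},
    {"delta_pos": [0, 4, 0], "turn": 0, "claw": 0.02},
    {"delta_pos": [0, 0, 0], "turn": 0, "claw": 0.02},
    {"delta_pos": [0, 0, 0], "turn": 0, "claw": 0.02},
    {"delta_pos": [0, 0, 0], "turn": 0, "claw": 0.02},
    {"delta_pos": [0, 0, 0], "turn": 0, "claw": 0.02},
    {"delta_pos": [0, 0, 0], "turn": 0, "claw": 0.02}
  ]
}}

```text
time_s: 29.65
tcp_pos: [0.5108, -0.0254, 0.1387]
ee_rot: [[-0.934, -0.358, 0.001], [-0.358, 0.934, -0.003], [0.0, -0.003, -1.0]]
wrist_force: [1.6, -8.5, 0.8]
gripper_width: 0.133
gripper_force: 30.0
```

```bash
python3 - <<'E'
from h import *
from station import monitor,ticket
s=monitor.sense();t=np.array(s['tcp_pos']);f=np.array([-.358,.934]);g=(t[:2]-[.5304,-.0757])@f;print(g,s['gripper_force'],s['time_s'])
if abs(g-.054)<.002: print(ticket.finish_job())
E
```

```text
0.05405389292785802 30.018383252900094 29.65
the job is handed in; nothing more can be done
None
```

The job is handed in at 29.7 s: six balls tipped into the hopper, the pan standing level on the worktop, and the slide gripped at 54 mm; the throat reads empty, but I could not see into the jar to confirm the balls there.

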